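# Index the decorating wheel to its next notch

### The arm

A 6-joint arm with a two-finger parallel gripper is mounted at the origin on the work surface. World frame = base frame: x ahead of the robot, y to its left, z up, the work surface at z = 0. Lengths are in mm, angles in rad, forces in N, time in s.
With the tool pointing down it reaches from about 275 to 750 mm from the base axis. Payload 10.2 kg.
Tool frame: the origin (TCP) lies at the very end of the fingers, on their centre line; the grasp point (between the pads) lies 19 mm behind it; z points along the fingers, y is the direction in which the jaws open and shut (so a half turn about z gives the same grasp; the last joint's range is limited). The gripper opens to 85 mm and grips with 20 to 120 N. Pads are 22 mm wide; open, the fingers measure 114 mm over their backs; the gripper's body (76 mm by 85 mm) begins 54 mm behind the grasp point. The pads swing forward as they close: fully open they stand 13 mm farther back than shut.
Start: joints at [1.091, 0.313, 1.498, -0, 1.331, -0.223], TCP at [133.356, 507.787, 231.294] pointing down, gripper open.
Joint ranges: [-2.94, 2.94], [-0.97, 2.17], [0.19, 2.56], [-1.23, 4.37], [0.02, 3.11], [-2.88, 2.88]. Speed limits (rad/s): [2.39, 2.39, 3.01, 3.14, 3.14, 3.14].

### API

Orientations are given as a unit quaternion [w, x, y, z].
In Python, from rig import sensors, imaging, ctrl gives the robot as it stands.
- The arm moves only by the shell command python3 -m creep 'ROWS' [FORCE]. ROWS is JSON, a list of rows, each an object with "grip": the finger opening in mm, from 0 to 85.4; "linear": the shift along the tool's x, y, z in mm, a list of three; "rot": the turn, a rotation vector about the tool's x, y, z in rad, a list of three. A call has 1 to 12 rows; each row shifts and turns the commanded pose from where the row before left it, along the tool's axes as they then stand; what a row does not reach is not made up. A row lasts 1/12 s, in which the tool goes at most 41.7 mm and 7.16 degrees, less where a joint would pass 70% of its speed; a pose out of reach is approached as far as the arm can. A call with a gripper value outside its range is refused whole. The fingers move at their own pace and stop on an object; FORCE is the grip in N (left out, the last holds). Time passes only in rows, so rows that do not move let the fingers close. It gives the time, the measured TCP pose, the force and the opening at its end, in the units of the state.
- sensors.sense(): the state, without advancing time (a new reading comes with each control period).
- imaging.capture(name): name is "scene" or "top" or "wrist"; returns (picture, depth): 420x560x3 uint8, red, green, blue; 420x560 float32, mm along the optical axis (not along the pixel's ray), 0 where there is no reading.
- imaging.camera_params(name): a dict with "intrinsics" (3x3 intrinsics, pixels), "R" (3x3) and "t" (3): a world point X has camera coordinates R X + t. Camera axes: x right, y down, z forward; pixel columns grow to the right and rows downward; lengths in mm; the calibration is good to about 2 mm. A picture is of the moment at which its call begins: read the wrist's pose just before it. camera_params takes no time and is no camera call; for the wrist camera it gives the pose at the moment of the call.
- ctrl.finish_job(): hands the job in, once; it reports no verdict.
The state is a dict: "time_s": time; "joints": joint angles; "dq": joint speeds; "tau": joint torques, N m; "eef_pos": TCP position; "ee_rot": TCP orientation; "force": force on the tool from outside, world axes, zero at the start; "wrist_torque": the same for the moment, N m; "grip_width": opening from 0.0 (shut) to 1.0 (fully open).
Only numpy, scipy, OpenCV 4.12 (cv2) and the standard library are available. Lean on these libraries where they do the work, as an engineer would, in place of code of your own. Each camera call takes 0.05 s, during which the arm holds its last target.

### The job

The bowl on the decorating wheel is due for its next panel. With the fingertips in the red dish, press the spring plunger down to free the wheel, push it round clockwise (seen from above) to the very next notch and let the plunger spring back up so that the wheel is locked there; take nothing in the grip. Keep the bowl standing in the middle of the wheel, leave the jar, mug and cork block alone, and finish clear of everything.

Things in the scene. Friction and masses are not known exactly. Their poses are not given: they have to be found in the camera images.
- turntable: Fixed stand of the decorating wheel; origin on the bench at the turning axis, z up. Its aluminium index plate (256 mm across, 30 to 38 mm above the bench) has 8 notches, 18 mm wide, open to the rim, every 45 degrees. Above it the wheel, a grey disc 200 mm across, top 75 mm above the bench. The plunger starts locked in the notch on the stand's own -x side.
- wheel_axis (a point): Point on the turning axis (vertical) at the wheel's top face, 75 mm above the bench.
- wheel (a joint): Angle of the wheel in rad, about 0 at the start, growing clockwise seen from above; one notch to the next is 0.785 rad (45 degrees). Locked in a notch it still has a play of about 0.025 rad either way. Turns stiffly (about 1 N at the dish) and stays where it is left.
- dish_floor (a point): Centre of the flat floor of the plunger's red dish, a round cap on an arm of the wheel, 150 mm from the turning axis. With the plunger up, the floor is 85 mm and the rim 101 mm above the bench; the well is 60 mm across and 16 mm deep, open above. The point moves with the plunger and the wheel.
- plunger (a joint): Plunger travel, m: 0 up (locked), 0.012 fully pressed straight down on its spring (4 N to start, 8 N at the bottom). Its brass dog, 12 mm wide, stands in a notch and blocks the wheel; pressed over 8 mm it is below the plate, and pushing the dish sideways turns the wheel. Let go between notches, it stays 8 mm down, rubbing under the plate, and springs up where the next notch comes.
- dish_skirt: The sloping outside of the red dish, 70 mm across at the rim, 92 mm at the foot, 85 to 101 mm above the bench less the plunger's travel. Its origin lies 85 mm below the dish floor on the plunger's axis. Not to be gripped or shoved: press and push from inside the dish.
- bowl: White bowl with blue dots, 120 mm across and 55 mm high, 0.35 kg, standing loose on the middle of the wheel; origin at the centre of its underside. It rides round with the wheel.
- jar: Bystander: glaze jar with a blue lid, 64 mm across, 85 mm high; origin at the centre of its underside.
- mug: Bystander: terracotta mug, 76 mm across plus a handle, 90 mm high; origin at the centre of its underside.
- cork_block: Bystander: round cork block, lying flat, 72 mm across, 50 mm high; origin at the centre of its underside.
Not all that is in view belongs to the job. Of the things that look like the bowl, the middle-sized one is meant.

How it is judged:
By the outcome, as a careful person would: the job done as asked, in the order asked, and still so for the second after the job is handed in, with the robot touching nothing.
It also fails if it takes over 48 s, if anything falls off the work surface, if the arm or the gripper's body presses on something with over 40 N, if the wrist force passes 120 N, or if a joint passes its speed limit or range.

## Working session

There is one attempt and no reset: what is moved stays moved. The work goes in short steps, Python scripts to look and compute and a shell command to move; the robot and the scene stay as the last step left them, time stands still between calls to the robot, and variables do not carry over. Pictures are saved under pics/ and viewed, and the job is handed in when it is done.

```bash
ls; mkdir -p pics
python3 - <<'E'
from rig import sensors, imaging, ctrl
import cv2, numpy as np
print(sensors.sense())
for n in("scene","top"):
    p,d=imaging.capture(n); cv2.imwrite(f"pics/{n}0.png",p[:,:,::-1]); np.save(f"{n}0.npy",d); np.save(f"{n}0p.npy",p)
    c=imaging.camera_params(n); print(n,c)
E
```

```text
pics
{'time_s': 0.0, 'joints': array([ 1.09059063e+00,  3.13418181e-01,  1.49844489e+00,  2.86533683e-05,
        1.33101149e+00, -2.23435679e-01]), 'dq': array([ 0.00031671,  0.00034316, -0.00096007,  0.00089308, -0.00052621,
        0.00044325]), 'tau': array([ 5.47138607e-04, -4.12264681e+01, -2.59743834e+01, -1.08923732e-04,
        4.18353666e-03,  4.20682591e-05]), 'eef_pos': array([133.22649604, 507.5436307 , 230.74842443]), 'ee_rot': array([-2.33939989e-04,  1.28035965e-01,  9.91769318e-01, -5.96898795e-04]), 'force': array([ 0.82809545,  0.07731571, -0.02772053]), 'wrist_torque': array([-0.06068255,  0.03837592, -0.02993149]), 'grip_width': 0.9965550722457441}
scene {'intrinsics': array([[430.83249886,   0.        , 281.57553438],
       [  0.        , 430.83249886, 213.04564577],
       [  0.        ,   0.        ,   1.        ]]), 'R': array([[-0.64316512,  0.76562229,  0.01269434],
       [ 0.61952543,  0.53003586, -0.57900797],
       [-0.45002986, -0.36453327, -0.81522305]]), 't': array([ 395.83679556, -356.2222542 , 1608.71439583])}
top {'intrinsics': array([[425.88759546,   0.        , 283.18034428],
       [  0.        , 425.88759546, 211.44010289],
       [  0.        ,   0.        ,   1.        ]]), 'R': array([[ 0.02078994, -0.99976695, -0.00581546],
       [-0.99589478, -0.02019617, -0.08823663],
       [ 0.08809862,  0.00762602, -0.99608257]]), 't': array([ -12.64088585,  642.50851586, 1185.20691763])}
```

View pics/scene0.png

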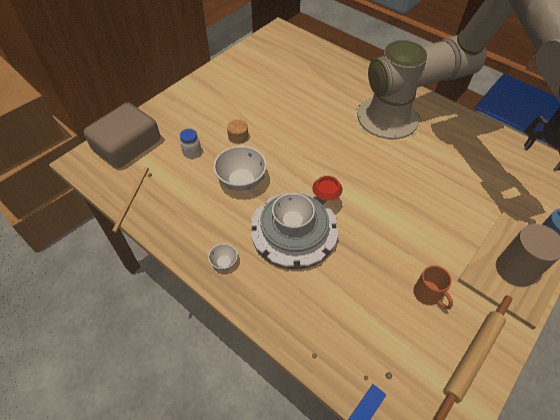

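View pics/top0.png

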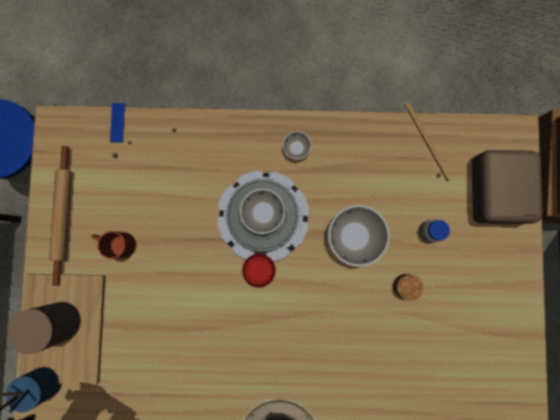

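The scene picture shows the wheel with its bowl at (293,215) and the red dish at (327,188). The top picture shows the wheel at (263,213) and the dish at (259,270).

Things that look like the bowl in the top view are the small one at (297,146), the one on the wheel at (263,212) and the big one at (358,237). The middle-sized one is on the wheel. The only red dish is at (259,270); the mug at (113,245) is a similar colour.

```bash
cat > h.py <<'E'
from rig import sensors, imaging
import cv2, numpy as np
def ray(c,u,v,z):
    K,R,t=c["intrinsics"],np.array(c["R"]),np.array(c["t"])
    o=-R.T@t; d=R.T@np.linalg.inv(K)@np.array([u,v,1.])
    return o+d*(z-o[2])/d[2]
def proj(c,X):
    q=c["intrinsics"]@(np.array(c["R"])@np.array(X)+c["t"]); return q[:2]/q[2]
def red(p):
    h=cv2.cvtColor(p,cv2.COLOR_RGB2HSV)
    m=(((h[...,0]<5)|(h[...,0]>174))&(h[...,1]>190)&(h[...,2]>70)).astype(np.uint8)
    n,l,s,c=cv2.connectedComponentsWithStats(m); i=1+np.argmax(s[1:,4]); return (l==i).astype(np.uint8),s[i],c[i]
E
python3 - <<'E'
from h import *
for n in("scene","top"):
    p=np.load(n+"0p.npy"); d=np.load(n+"0.npy"); c=imaging.camera_params(n)
    m,s,ce=red(p); print(n,s,ce,ray(c,*ce,98), ray(c,*ce,90))
    K=c["intrinsics"];R=c["R"];t=c["t"]
    vs,us=np.nonzero((m>0)&(d>0)); z=d[vs,us]
    X=(np.stack([(us-K[0,2])/K[0,0]*z,(vs-K[1,2])/K[1,1]*z,z])-np.array(t)[:,None]).T@R
    print("z pct",np.percentile(X[:,2],[2,10,25,50,75,90,98]).round(1))
    fl=X[(X[:,2]<90)&(X[:,2]>80)]
    rim=X[X[:,2]>97]; 
    if len(rim): print("rim bbox",rim.min(0),rim.max(0),(rim.min(0)+rim.max(0))/2)
    # wheel white plate and disc: depth bands
    v,u=np.indices(d.shape); z=d
    P=(np.stack([(u-K[0,2])/K[0,0]*z,(v-K[1,2])/K[1,1]*z,z],-1)-np.array(t))@R
    near=np.hypot(P[...,0]-620,P[...,1]-30)<220
    q=p.astype(int)
    for nm,zl,zh in(("plate",34,42),("wheel",70,80),("bowlrim",124,136)):
        k=(P[...,2]>zl)&(P[...,2]<zh)&near&(d>0)&(m==0)
        k8=k.astype(np.uint8); nn,l,st,cc=cv2.connectedComponentsWithStats(k8)
        i=1+np.argmax(st[1:,4]); A=P[l==i]
        hull=cv2.convexHull(A[:,:2].astype(np.float32)); (cx,cy),r=cv2.minEnclosingCircle(hull)
        print(nm,len(A),(round(cx,1),round(cy,1)),round(r,1),A[:,2].mean().round(1), st[i])
big=cv2.resize(np.load("top0p.npy")[150:310,180:350],None,fx=3.5,fy=3.5,interpolation=cv2.INTER_CUBIC)
cv2.imwrite("pics/topcrop.png",big[:,:,::-1])
E
```

```text
scene [316 176  24  24 265] [327.31320755 187.01509434] [484.18996211  66.51854877  98.        ] [478.48195552  63.28032651  90.        ]
z pct [ 81.3  82.7  84.5  86.4  96.8 101.2 103.4]
rim bbox [444.37413333  30.19212307  97.10450442] [514.34829043  97.25527824 105.1172038 ] [479.36121188  63.72370066 101.11085411]
plate 1548 (628.6, 57.2) 132.3 37.6 [ 251  204   87   63 1548]
wheel 1833 (628.3, 57.8) 101.1 74.8 [ 260  194   69   58 1833]
bowlrim 266 (633.7, 55.4) 60.7 128.6 [272 193  43  36 266]
top [244 254  30  32 746] [258.45040214 270.08579088] [478.92806761  62.39121294  98.        ] [478.5292519   62.89045738  90.        ]
z pct [ 81.2  83.1  84.9  88.   98.3 101.2 103.8]
rim bbox [442.41259778  26.20521382  97.00535983] [516.28597313  98.46142837 105.97992654] [479.34928546  62.3333211  101.49264318]
plate 1814 (628.7, 56.8) 131.6 38.0 [ 217  171   93   90 1814]
wheel 2436 (628.5, 57.3) 99.9 75.1 [ 226  179   73   73 2436]
bowlrim 324 (634.6, 54.8) 59.6 129.0 [240 189  45  45 324]
```

View pics/topcrop.png

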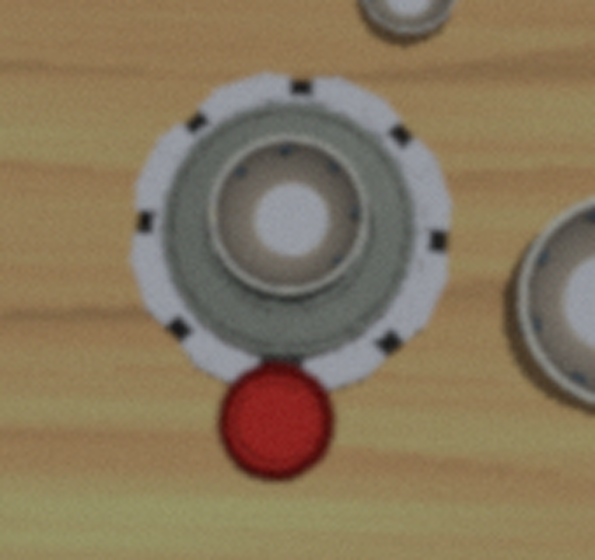

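The measurements agree:
- The axis is at (628.5, 57.3), with a plate radius of about 130 mm and a wheel radius of 100 mm.
- The dish centre is at (479.0, 62.6). That is 149.6 mm from the axis (150 expected), with the floor at 85 mm and the rim at 101 mm.

Clockwise means the dish moves towards +y. One notch on it should be at about (526, 167).

I'll shut the fingers and move above the dish.

```bash
python3 -m creep '[{"grip":0,"linear":[-10,-8,0],"rot":[0,0,0]},{"grip":0,"linear":[-20,-15,0],"rot":[0,0,0]},{"grip":0,"linear":[-28,-21,0],"rot":[0,0,0]},{"grip":0,"linear":[-30,-23,0],"rot":[0,0,0]},{"grip":0,"linear":[-30,-23,0],"rot":[0,0,0]},{"grip":0,"linear":[-30,-23,0],"rot":[0,0,0]},{"grip":0,"linear":[-30,-23,0],"rot":[0,0,0]},{"grip":0,"linear":[-30,-23,0],"rot":[0,0,0]},{"grip":0,"linear":[-30,-23,0],"rot":[0,0,0]},{"grip":0,"linear":[-30,-23,0],"rot":[0,0,0]},{"grip":0,"linear":[-30,-23,0],"rot":[0,0,0]},{"grip":0,"linear":[-30,-23,0],"rot":[0,0,0]}]' 20
python3 -m creep '[{"grip":0,"linear":[-30,-23,0],"rot":[0,0,0]},{"grip":0,"linear":[-30,-23,0],"rot":[0,0,0]},{"grip":0,"linear":[-28,-20,0],"rot":[0,0,0]},{"grip":0,"linear":[-20,-15,5],"rot":[0,0,0]},{"grip":0,"linear":[-11,-5,15],"rot":[0,0,0]},{"grip":0,"linear":[0,0,20],"rot":[0,0,0]},{"grip":0,"linear":[0,0,20],"rot":[0,0,0]},{"grip":0,"linear":[0,0,20],"rot":[0,0,0]},{"grip":0,"linear":[0,0,10],"rot":[0,0,0]},{"grip":0,"linear":[0,0,0],"rot":[0,0,0]},{"grip":0,"linear":[0,0,0],"rot":[0,0,0]}]'
cat > st.py <<'E'
from h import *
import sys
s=sensors.sense(); print("t",round(s["time_s"],2),"p",s["eef_pos"].round(1),"F",s["force"].round(1),"g",round(s["grip_width"],3),s["ee_rot"].round(3))
if len(sys.argv)>1:
    for n in sys.argv[2:]:
        p,d=imaging.capture(n); cv2.imwrite(f"pics/{n}{sys.argv[1]}.png",p[:,:,::-1])
        c=imaging.camera_params(n); m,st,ce=red(p); print(n,st,"dish xy @101",[ray(c,ce[0],ce[1],z).round(1) for z in (95,86)])
E
python3 st.py 1 wrist scene
```

```text
time_s: 1.1
eef_pos: [387.3, 179.4, 231.3]
ee_rot: [0.0, 0.128, 0.992, -0.0]
force: [0.5, 0.2, -0.0]
grip_width: -0.002
time_s: 2.02
eef_pos: [480.1, 68.1, 141.7]
ee_rot: [-0.0, 0.128, 0.992, -0.0]
force: [0.3, 0.3, -0.3]
grip_width: -0.002
t 2.02 p [480.1  68.1 141.7] F [ 0.3  0.3 -0.3] g -0.002 [-0.     0.128  0.992 -0.   ]
wrist [  192   155   155   141 13551] dish xy @101 [array([466.7,  66.9,  95. ]), array([469.2,  66. ,  86. ])]
scene [316 181  17  18  98] dish xy @101 [array([504.7,  63.1,  95. ]), array([498.5,  59.5,  86. ])]
```

View pics/wrist1.png

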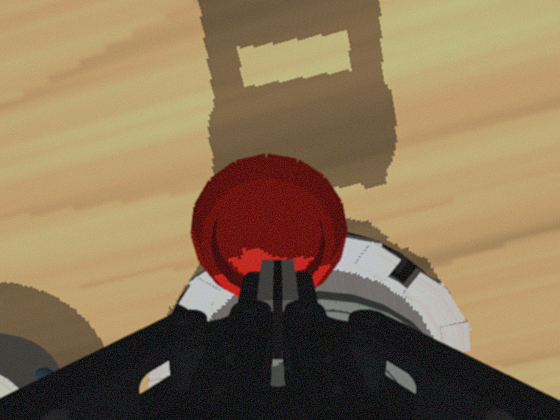

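Run:
```python
import cv2
p=cv2.imread("pics/scene1.png")[130:290,220:420]; cv2.imwrite("pics/scene1c.png",cv2.resize(p,None,fx=3.5,fy=3.5,interpolation=cv2.INTER_CUBIC))
```

```text
(no output)
```

View pics/scene1c.png

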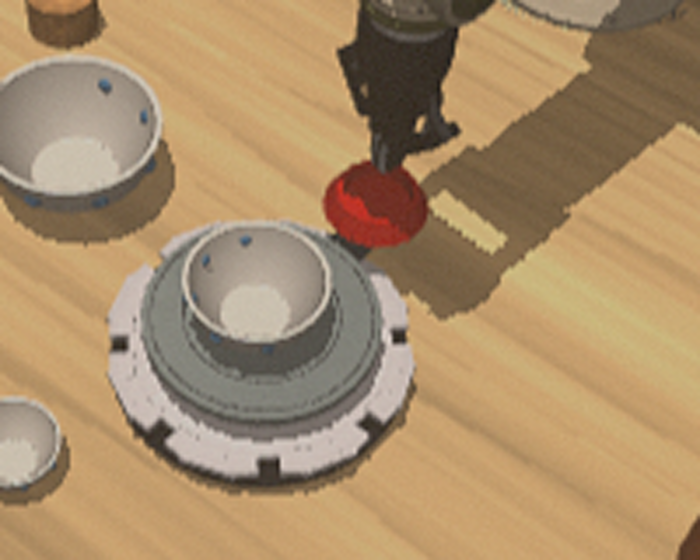

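The wrist picture shows the dish outline spanning columns 192–347 from row 155, with the shut fingertips in front of it at (277,270). The scene crop shows the fingers poised over the dish, full-frame about (330,178). I'll cross-check the dish position from the wrist view.

Run:
```python
from h import *
c=imaging.camera_params("wrist")
p=cv2.imread("pics/wrist1.png")[:,:,::-1]
m,s,ce=red(np.ascontiguousarray(p))
cnt=max(cv2.findContours(m,cv2.RETR_EXTERNAL,cv2.CHAIN_APPROX_NONE)[0],key=len)[:,0]
up=cnt[cnt[:,1]<250]
for z in(85,101):
    P=np.array([ray(c,u,v,z)[:2] for u,v in up])
    A=np.c_[2*P,np.ones(len(P))]; q=np.linalg.lstsq(A,(P**2).sum(1),rcond=None)[0]
    print(z,q[:2].round(1),"r",np.sqrt(q[2]+q[0]**2+q[1]**2).round(1))
tx=np.array([-.967,.254]);ty=np.array([.254,.967])
d=np.array([479,62.6])-sensors.sense()["eef_pos"][:2]; print(d@tx,d@ty)
```

```text
85 [474.   64.3] r 41.2
101 [469.2  66. ] r 37.9
0.16822325710172573 -5.814397289934158
```

The top and scene depth views agree to within 1 mm on the dish at (479, 63). The wrist outline mixes the foot and the rim, so I give it less weight, though it still agrees to within 5 mm. I'll descend into the well slightly on the push side of centre, then press.

```bash
python3 -m creep '[{"grip":0,"linear":[0,-1,10],"rot":[0,0,0]},{"grip":0,"linear":[0,-0.5,14],"rot":[0,0,0]},{"grip":0,"linear":[0,0,14],"rot":[0,0,0]},{"grip":0,"linear":[0,0,10],"rot":[0,0,0]},{"grip":0,"linear":[0,0,5],"rot":[0,0,0]},{"grip":0,"linear":[0,0,0],"rot":[0,0,0]}]'
python3 -m creep '[{"grip":0,"linear":[0,0,3],"rot":[0,0,0]},{"grip":0,"linear":[0,0,3],"rot":[0,0,0]},{"grip":0,"linear":[0,0,0],"rot":[0,0,0]},{"grip":0,"linear":[0,0,0],"rot":[0,0,0]}]'
```

```text
time_s: 2.62
eef_pos: [479.3, 66.9, 87.5]
ee_rot: [-0.001, 0.128, 0.992, -0.0]
force: [-0.0, -0.7, -0.2]
grip_width: 0.003
time_s: 2.95
eef_pos: [480.3, 66.8, 82.9]
ee_rot: [0.001, 0.128, 0.992, 0.0]
force: [0.8, -0.1, 5.3]
grip_width: 0.003
```

Contact came near 85 mm with about 5 N, as expected. Pressing to about 10.5 mm of travel.

```bash
python3 -m creep '[{"grip":0,"linear":[0,0,3],"rot":[0,0,0]},{"grip":0,"linear":[0,0,3],"rot":[0,0,0]},{"grip":0,"linear":[0,0,2],"rot":[0,0,0]},{"grip":0,"linear":[0,0,0],"rot":[0,0,0]},{"grip":0,"linear":[0,0,0],"rot":[0,0,0]}]'
python3 - <<'E'
# arc plan: dish centre from angle a0 clockwise, increments in tool axes every 5 deg
import numpy as np
tx=np.array([-.967,.254]);ty=np.array([.254,.967])
a=np.radians(177.97-np.arange(0,46,5)); P=150*np.c_[np.cos(a),np.sin(a)]
D=np.diff(P,axis=0); print(np.c_[D@tx,D@ty].round(1)); print((P+[628.5,57.3]).round(1))
E
```

```text
time_s: 3.37
eef_pos: [480.3, 66.8, 75.1]
ee_rot: [0.001, 0.128, 0.992, 0.0]
force: [-0.8, 0.3, 7.3]
grip_width: -0.001
[[ 2.3 12.9]
 [ 1.2 13. ]
 [ 0.  13.1]
 [-1.1 13. ]
 [-2.2 12.9]
 [-3.3 12.6]
 [-4.4 12.3]
 [-5.5 11.9]
 [-6.5 11.4]]
[[478.6  62.6]
 [479.6  75.7]
 [481.8  88.6]
 [485.1 101.2]
 [489.5 113.6]
 [494.9 125.5]
 [501.3 136.9]
 [508.8 147.6]
 [517.1 157.7]
 [526.3 167.1]]
```

```bash
python3 -m creep '[{"grip":0,"linear":[0,0,0.8],"rot":[0,0,0]},{"grip":0,"linear":[0.4,2,0],"rot":[0,0,0]},{"grip":0,"linear":[0.6,3.5,0],"rot":[0,0,0]},{"grip":0,"linear":[0.6,4,0],"rot":[0,0,0]},{"grip":0,"linear":[0.5,4,0],"rot":[0,0,0]},{"grip":0,"linear":[0.4,4,0],"rot":[0,0,0]},{"grip":0,"linear":[0.3,4,0],"rot":[0,0,0]},{"grip":0,"linear":[0.2,4,0],"rot":[0,0,0]},{"grip":0,"linear":[0,3,0],"rot":[0,0,0]},{"grip":0,"linear":[0,2,0],"rot":[0,0,0]},{"grip":0,"linear":[0,0,0],"rot":[0,0,0]}]'
python3 st.py 2 top wrist
```

```text
time_s: 4.28
eef_pos: [485.4, 97.4, 74.5]
ee_rot: [0.001, 0.128, 0.992, 0.0]
force: [-0.4, 0.3, 7.5]
grip_width: -0.004
t 4.28 p [485.4  97.4  74.5] F [-0.4  0.3  7.5] g -0.004 [0.001 0.128 0.992 0.   ]Traceback (most recent call last):
  File "st.py", line 7, in <module>
    c=imaging.camera_params(n); m,st,ce=red(p); print(n,st,"dish xy @101",[ray(c,ce[0],ce[1],z).round(1) for z in (95,86)])
                                        ~~~^^^
  File "h.py", line 12, in red
    n,l,s,c=cv2.connectedComponentsWithStats(m); i=1+np.argmax(s[1:,4]); return (l==i).astype(np.uint8),s[i],c[i]
                                                     ~~~~~~~~~^^^^^^^^^
    return _wrapfunc(a, 'argmax', axis=axis, out=out, **kwds)
    return bound(*args, **kwds)
ValueError: attempt to get argmax of an empty sequence
```

View pics/top2.png

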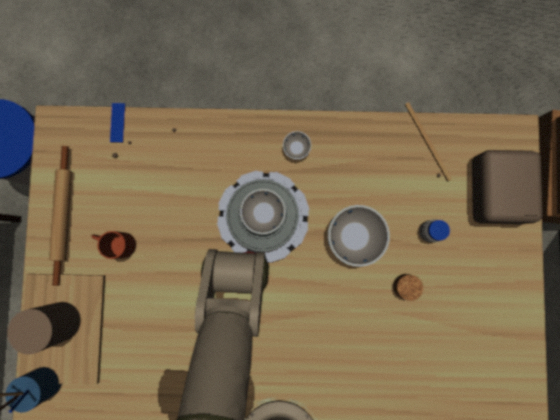

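The top view hides the dish behind the arm; the wheel is at (263,213) with the bowl still in place. I'll look through the wrist and scene cameras.

```bash
sed -i 's/^    n,l,s,c=cv2.*$/    n,l,s,c=cv2.connectedComponentsWithStats(m)\n    if n<2: return m,None,(0,0)\n    i=1+np.argmax(s[1:,4]); return (l==i).astype(np.uint8),s[i],c[i]/' h.py; python3 st.py 3 wrist scene
python3 - <<'E'
import cv2,numpy as np
a=cv2.imread("pics/wrist3.png"); b=cv2.resize(cv2.imread("pics/scene3.png")[150:280,230:360],(420,420),interpolation=cv2.INTER_CUBIC)
cv2.imwrite("pics/c3.png",cv2.resize(np.hstack([a,b]),(800,343)))
E
```

```text
t 4.33 p [485.4  97.3  74.5] F [0.5 1.5 7.5] g -0.001 [0.001 0.128 0.992 0.   ]
wrist [  164   167   208   154 20308] dish xy @101 [array([460. , 100.5,  95. ]), array([463.1,  99.4,  86. ])]
scene [321 192  16  16  80] dish xy @101 [array([521.3, 100.2,  95. ]), array([515.3,  96.8,  86. ])]
```

View pics/c3.png

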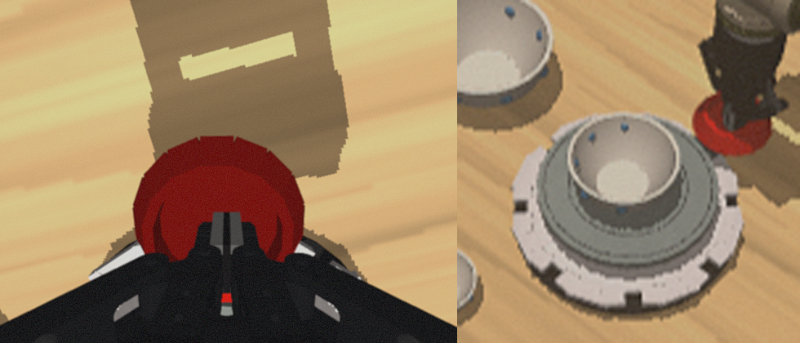

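The scene crop (right half) shows the dish carried round with the fingers inside it and the bowl still in the middle of the wheel. In the wrist view the fingertips (about column 279) have stayed about 5 mm ahead of the dish's middle (268), so there is no slip. Continuing to about 38°.

```bash
python3 -m creep '[{"grip":0,"linear":[0,3,0],"rot":[0,0,0]},{"grip":0,"linear":[-0.1,5,0],"rot":[0,0,0]},{"grip":0,"linear":[-0.3,6,0],"rot":[0,0,0]},{"grip":0,"linear":[-0.6,6.5,0],"rot":[0,0,0]},{"grip":0,"linear":[-0.9,6.5,0],"rot":[0,0,0]},{"grip":0,"linear":[-1.2,6.4,0],"rot":[0,0,0]},{"grip":0,"linear":[-1.5,6.3,0],"rot":[0,0,0]},{"grip":0,"linear":[-1.8,6.2,0],"rot":[0,0,0]},{"grip":0,"linear":[-2,6,0],"rot":[0,0,0]},{"grip":0,"linear":[-1.8,4.8,0],"rot":[0,0,0]},{"grip":0,"linear":[-1.2,3,0],"rot":[0,0,0]},{"grip":0,"linear":[0,0,0],"rot":[0,0,0]}]'
python3 st.py 4 wrist scene
python3 - <<'E'
import cv2,numpy as np
a=cv2.imread("pics/wrist4.png"); b=cv2.resize(cv2.imread("pics/scene4.png")[150:280,230:360],(420,420),interpolation=cv2.INTER_CUBIC)
cv2.imwrite("pics/c4.png",cv2.resize(np.hstack([a,b]),(800,343)))
E
```

```text
time_s: 5.43
eef_pos: [512.0, 152.3, 74.7]
ee_rot: [0.002, 0.128, 0.992, 0.0]
force: [-0.4, 0.4, 8.0]
grip_width: 0.001
t 5.43 p [512.  152.3  74.7] F [-0.4  0.4  8. ] g 0.001 [0.002 0.128 0.992 0.   ]
wrist [  162   166   209   155 20716] dish xy @101 [array([486.3, 154.9,  95. ]), array([489.3, 153.8,  86. ])]
scene [332 209  19  15  94] dish xy @101 [array([548.3, 160.4,  95. ]), array([542.5, 157.6,  86. ])]
```

View pics/c4.png

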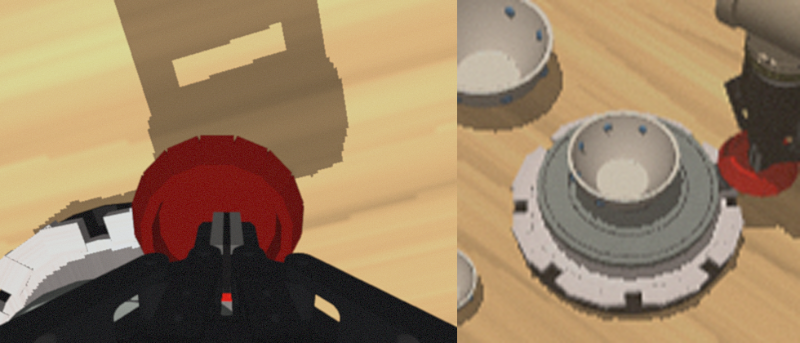

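The wrist view (left) shows the fingertips still about 5 mm ahead of the dish middle, so the dish is at about (511,148), or about 36° round. The bowl's dots have turned and it is still centred in the scene crop. Next I'll go on to about 42° pressed, ease off, then push on the well's wall until the dog springs up.

```bash
python3 -m creep '[{"grip":0,"linear":[-1.7,3.6,0],"rot":[0,0,0]},{"grip":0,"linear":[-1.9,3.8,0],"rot":[0,0,0]},{"grip":0,"linear":[-2,3.8,0],"rot":[0,0,0]},{"grip":0,"linear":[-1.7,3.6,0],"rot":[0,0,0]},{"grip":0,"linear":[0,0,0],"rot":[0,0,0]},{"grip":0,"linear":[0,0,0],"rot":[0,0,0]}]'
python3 -m creep '[{"grip":0,"linear":[0,0,-2.5],"rot":[0,0,0]},{"grip":0,"linear":[0,0,-2.5],"rot":[0,0,0]},{"grip":0,"linear":[0,0,-2.5],"rot":[0,0,0]},{"grip":0,"linear":[0,0,0],"rot":[0,0,0]},{"grip":0,"linear":[0,0,0],"rot":[0,0,0]}]'
python3 st.py 5 wrist
```

```text
time_s: 6.03
eef_pos: [522.8, 164.6, 74.7]
ee_rot: [0.002, 0.128, 0.992, 0.0]
force: [2.0, -0.8, 7.0]
grip_width: -0.002
time_s: 6.45
eef_pos: [521.4, 164.4, 80.9]
ee_rot: [-0.0, 0.128, 0.992, -0.0]
force: [-0.0, -0.4, -0.4]
grip_width: -0.0
t 6.45 p [521.4 164.4  80.9] F [-0.  -0.4 -0.4] g -0.0 [-0.     0.128  0.992 -0.   ]
wrist [  166   166   204   155 19956] dish xy @101 [array([497.9, 166.6,  95. ]), array([500.9, 165.5,  86. ])]
```

View pics/wrist5.png

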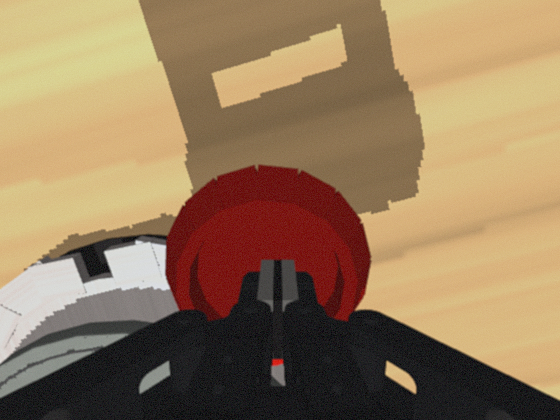

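Force is zero with the tips at 81 mm, so the dish is resting 8 mm down between notches at about 41.5°. In the picture, the dish middle is at column 268 and the tips at 277. Now I'll push along the tangent against the well's wall.

```bash
python3 -m creep '[{"grip":0,"linear":[-1,1.7,0],"rot":[0,0,0]},{"grip":0,"linear":[-1,1.7,0],"rot":[0,0,0]},{"grip":0,"linear":[-1,1.7,0],"rot":[0,0,0]},{"grip":0,"linear":[-1,1.7,0],"rot":[0,0,0]},{"grip":0,"linear":[0,0,0],"rot":[0,0,0]}]'
python3 -m creep '[{"grip":0,"linear":[-0.7,1.2,0],"rot":[0,0,0]},{"grip":0,"linear":[-0.7,1.2,0],"rot":[0,0,0]},{"grip":0,"linear":[0,0,0],"rot":[0,0,0]}]'
python3 -m creep '[{"grip":0,"linear":[-0.5,0.9,0],"rot":[0,0,0]},{"grip":0,"linear":[-0.5,0.9,0],"rot":[0,0,0]},{"grip":0,"linear":[0,0,0],"rot":[0,0,0]}]'
```

```text
time_s: 6.92
eef_pos: [527.4, 170.2, 80.9]
ee_rot: [0.0, 0.128, 0.992, 0.0]
force: [0.8, 0.0, -0.0]
grip_width: 0.001
time_s: 7.17
eef_pos: [528.9, 171.9, 80.8]
ee_rot: [-0.0, 0.128, 0.992, -0.0]
force: [-2.1, -2.1, -0.4]
grip_width: -0.001
time_s: 7.42
eef_pos: [530.6, 173.3, 80.9]
ee_rot: [-0.0, 0.128, 0.992, -0.0]
force: [-2.6, -2.4, -0.7]
grip_width: -0.001
```

```bash
python3 -m creep '[{"grip":0,"linear":[-0.5,0.9,0],"rot":[0,0,0]},{"grip":0,"linear":[-0.5,0.9,0],"rot":[0,0,0]},{"grip":0,"linear":[0,0,0],"rot":[0,0,0]}]'
python3 -m creep '[{"grip":0,"linear":[-0.5,0.9,0],"rot":[0,0,0]},{"grip":0,"linear":[0,0,0],"rot":[0,0,0]}]'
```

```text
time_s: 7.67
eef_pos: [532.2, 174.8, 81.0]
ee_rot: [0.0, 0.128, 0.992, -0.0]
force: [-1.5, -3.9, 1.0]
grip_width: -0.002
time_s: 7.83
eef_pos: [532.9, 175.6, 81.0]
ee_rot: [0.0, 0.128, 0.992, -0.0]
force: [-0.1, -4.4, -0.1]
grip_width: 0.001
```

```bash
python3 -m creep '[{"grip":0,"linear":[-0.5,0.9,0],"rot":[0,0,0]},{"grip":0,"linear":[0,0,0],"rot":[0,0,0]}]'
python3 -m creep '[{"grip":0,"linear":[-0.5,0.9,0],"rot":[0,0,0]},{"grip":0,"linear":[0,0,0],"rot":[0,0,0]}]'
python3 st.py 6 wrist scene
```

```text
time_s: 8.0
eef_pos: [533.6, 176.4, 81.1]
ee_rot: [0.0, 0.128, 0.992, 0.0]
force: [-1.6, -3.9, 0.4]
grip_width: 0.001
time_s: 8.17
eef_pos: [534.7, 177.6, 81.5]
ee_rot: [0.001, 0.128, 0.992, 0.001]
force: [0.5, -0.6, 5.5]
grip_width: 0.002
t 8.17 p [534.7 177.6  81.5] F [ 0.5 -0.6  5.5] g 0.002 [0.001 0.128 0.992 0.001]
wrist [  142   153   210   167 22806] dish xy @101 [array([507. , 171.7,  95. ]), array([509.6, 170.1,  86. ])]
scene [335 218  13  11  55] dish xy @101 [array([564.8, 171.4,  95. ]), array([559.1, 168.7,  86. ])]
```

View pics/wrist6.png

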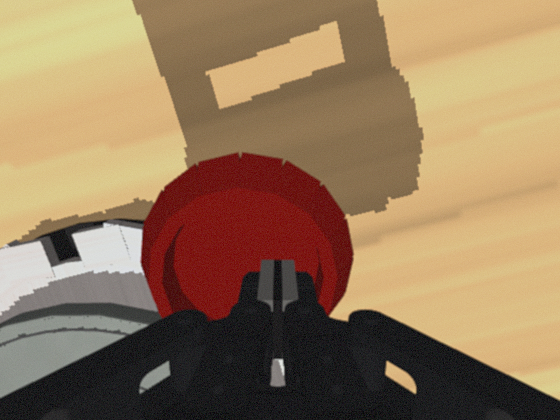

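The dog has sprung up: the force is now 5.5 N upward on the tips and the side push has vanished. In the picture the tips (277,270) sit at the well's leading wall. Lifting straight out.

```bash
python3 -m creep '[{"grip":0,"linear":[0.3,-0.5,-3],"rot":[0,0,0]},{"grip":0,"linear":[0.5,-0.8,-3],"rot":[0,0,0]},{"grip":0,"linear":[0.5,-0.8,-5],"rot":[0,0,0]},{"grip":0,"linear":[0,0,-10],"rot":[0,0,0]},{"grip":0,"linear":[0,0,-15],"rot":[0,0,0]},{"grip":0,"linear":[0,0,-25],"rot":[0,0,0]},{"grip":0,"linear":[0,0,-30],"rot":[0,0,0]},{"grip":0,"linear":[0,0,-30],"rot":[0,0,0]},{"grip":0,"linear":[0,0,-25],"rot":[0,0,0]},{"grip":0,"linear":[0,0,-10],"rot":[0,0,0]},{"grip":0,"linear":[0,0,0],"rot":[0,0,0]}]'
python3 -m creep '[{"grip":0,"linear":[10,5,0],"rot":[0,0,0]},{"grip":0,"linear":[20,9,0],"rot":[0,0,0]},{"grip":0,"linear":[30,12,0],"rot":[0,0,0]},{"grip":0,"linear":[30,12,0],"rot":[0,0,0]},{"grip":0,"linear":[30,12,0],"rot":[0,0,0]},{"grip":0,"linear":[30,12,0],"rot":[0,0,0]},{"grip":0,"linear":[30,12,0],"rot":[0,0,0]},{"grip":0,"linear":[20,9,0],"rot":[0,0,0]},{"grip":0,"linear":[10,4,0],"rot":[0,0,0]},{"grip":0,"linear":[0,0,0],"rot":[0,0,0]}]'
python3 - <<'E'
from h import *
s=sensors.sense(); print(s["time_s"],s["eef_pos"].round(1),s["force"].round(1))
for n in("scene","top"):
    p,d=imaging.capture(n); c=imaging.camera_params(n); cv2.imwrite(f"pics/{n}7.png",p[:,:,::-1])
    m,s,ce=red(p); K=c["intrinsics"];R=c["R"];t=c["t"]
    v,u=np.indices(d.shape); z=d
    P=(np.stack([(u-K[0,2])/K[0,0]*z,(v-K[1,2])/K[1,1]*z,z],-1)-np.array(t))@R
    X=P[(m>0)&(d>0)]; print(n,s,"z pct",np.percentile(X[:,2],[2,10,25,50,75,90,98]).round(1))
    rim=X[X[:,2]>97]
    if len(rim): 
        q=(rim.min(0)+rim.max(0))/2; w=q[:2]-[628.5,57.3]; print("rim",q.round(1),len(rim),"r",np.hypot(*w).round(1),"turn",(177.97-np.degrees(np.arctan2(w[1],w[0]))).round(1))
    q=ray(c,*ce,90)[:2];w=q-[628.5,57.3];print("cen",q.round(1),"turn",(177.97-np.degrees(np.arctan2(w[1],w[0]))).round(1))
    near=np.hypot(P[...,0]-628,P[...,1]-57)<150
    k=((P[...,2]>124)&(P[...,2]<136)&near&(d>0)).astype(np.uint8)
    nn,l,st,cc=cv2.connectedComponentsWithStats(k); i=1+np.argmax(st[1:,4]); A=P[l==i]
    (cx,cy),r=cv2.minEnclosingCircle(A[:,:2].astype(np.float32)); print("bowl",cx,cy,r,A[:,2].mean())
b=cv2.imread("pics/top7.png")[150:310,150:350]; cv2.imwrite("pics/top7c.png",cv2.resize(b,None,fx=3.5,fy=3.5,interpolation=cv2.INTER_CUBIC))
E
```

```text
time_s: 9.18
eef_pos: [533.0, 175.6, 239.5]
ee_rot: [0.002, 0.128, 0.992, 0.001]
force: [0.4, -0.3, -0.8]
grip_width: 0.001
time_s: 10.02
eef_pos: [349.2, 313.7, 235.8]
ee_rot: [-0.001, 0.127, 0.992, -0.001]
force: [0.3, 0.1, 0.7]
grip_width: -0.002
10.0167 [349.2 313.7 235.8] [0.3 0.1 0.7]
scene [335 203  25  24 317] z pct [ 81.2  83.   84.   86.1  98.5 101.7 104. ]
rim [524.3 165.1 101.6] 89 r 150.0 turn 44.0
cen [522.4 165.3] turn 43.5
bowl 630.238037109375 51.5739631652832 61.484901428222656 128.6808566217036
top [206 237  31  31 755] z pct [ 81.6  83.4  85.   88.2  98.  101.4 104.1]
rim [525.9 165.7 101.6] 207 r 149.3 turn 44.6
cen [524.1 164.6] turn 43.8
bowl 631.1098022460938 51.122798919677734 59.30464553833008 129.13813336536552
```

View pics/top7c.png

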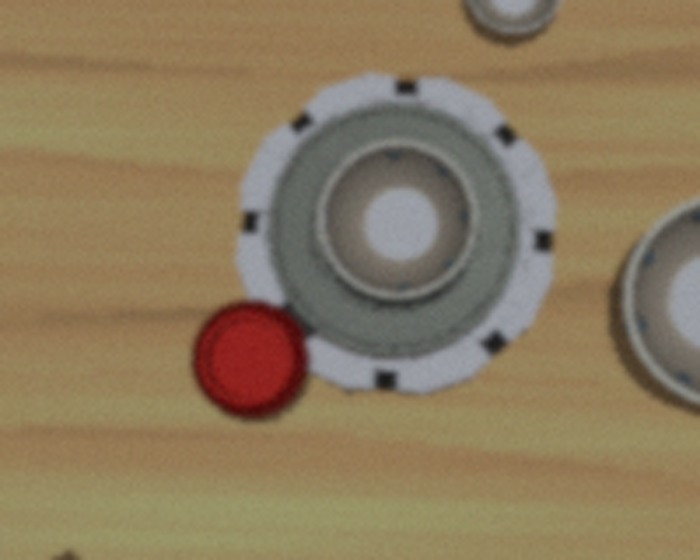

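View pics/scene7.png

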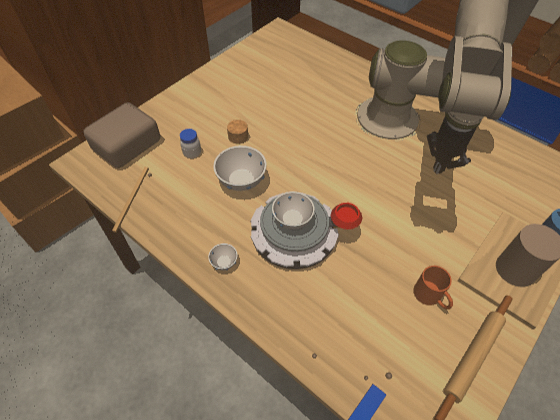

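Checks:
- **Plunger:** the dish is back up (floor about 85 mm, rim 101.6 mm).
- **Wheel:** the dish is in the next notch, with the old notch now visible at (385,380) in the crop. The turn measures 43.5–44.6°, against 45 ± 1.4° when locked.
- **Bowl:** it stands about 6 mm off the axis, the same as at the start, and it rode round with the wheel.
- **Bystanders:** the jar, mug and cork block are where they were, and the arm is clear.

```bash
python3 -c "
from rig import ctrl; print(ctrl.finish_job())"
```

```text
the job is handed in; nothing more can be done
None
```

The wheel is locked in the very next notch clockwise, and I handed the job in after about 10 s of robot time; the hand-in gives no verdict.

With the fingers shut and inside the red dish, I pressed the plunger about 10 mm and turned the wheel to about 42°. I then eased off and pushed on the well's wall until the dog sprang up, and lifted straight out.

**Last checks:**
- **Plunger:** it is up, with the floor at about 85 mm and the rim at about 101 mm, the same heights as at the start.
- **Turn:** it measured 43.5 to 44.6° depending on camera and method. That is within or just at the edge of 45 ± 1.4°, so the wheel probably rests near the early side of the notch's play.
- **Bowl:** it is still about 6 mm off the axis, as it was at the start.
- **Bystanders:** the jar, mug and cork block look unmoved in the final scene picture. I did not measure them.
- **Arm:** it is well clear, with the wrist force near zero.

One check disagreed: the early wrist-camera estimate of the dish centre was about 5 mm off the other two views. I went with the other two, and the contact height matched what was expected.

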